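# Rinse position: hold the cordless iron level over the bowl

## Task

The iron's steam vents are about to be rinsed: first turn the selector dial on the heating stand to the blue drop, with the iron still standing there, then lift the iron by its handle straight up off the stand and bring it level over the middle of the washing-up bowl. Finish there while still holding it, level and still, with the soleplate about 5 cm above the bowl's rim; do not let the iron touch the bowl or tip over on the way, and leave the bowl and everything else on the worktop where it is.

Things in the scene. Friction and masses are not known exactly. Their poses are not given: they have to be found in the camera images.
- dial (a joint): angle of the selector dial, rad; grows clockwise seen from above. Four click marks: 0.00 white bar (off), 0.60 blue drop (rinse), 1.20 one white dot, 1.80 two white dots; stops 0.03 beyond the end marks. The click spring takes up to about 0.1 N m to turn over and draws the released dial into the nearest mark. Starts on or near one dot or two dots
- dial_grip (a point): selector dial: grey disc 50 mm dia, 8 mm thick, with an upright bar grip 48 mm long, 14 mm wide, 30 mm high on it; white line at the pointing end. This point: on the vertical turning axis, 7 mm below the bar's top, 32 mm above the console. Its x axis lies along the bar towards the mark pointed at
- stand: white heating stand, fixed, 280 (x) x 330 mm (y); origin under its centre, on the table, z up. Its +y half carries the iron on a rest plate 30 mm high, nose to +x; heel stop 78 mm high, 4 to 12 mm behind the heel, side guides 12 mm above the plate: the iron lifts out straight up. Its -y half is a console 50 mm high, dial axis at (-30, -100) mm, dial's top 89 mm above the table
- iron_handle (a point): cordless iron, 0.6 to 0.9 kg: white body, steel soleplate, teal bar handle with dark grip. This point: middle of the handle bar, above the balance point, 118 mm over the soleplate's underside; x along the handle to the nose, z up. Bar 26 mm wide (y) and high, free for 94 mm between its posts, 35 mm clear below. Iron 200 long, 104 wide, 131 mm tall; starts level
- iron_sole (a point): centre of the underside of the iron's soleplate, 118 mm straight below iron_handle; same axes. The soleplate reaches 100 mm ahead and behind, 52 mm to each side
- bowl_rim (a point): pale blue plastic washing-up bowl with rounded corners, loose, 0.6 kg, empty, 360 (x) x 300 mm (y) over the rim, 90 mm tall, wall 4 mm. This point is the middle of its mouth, level with the rim's top
- spray_bottle: trigger spray bottle, pale blue-green with white head, 72 mm dia, 195 mm tall. Bystander; origin at the centre of its underside
- detergent: white jar with blue cap, 84 mm dia, 200 mm tall. Bystander; origin at the centre of its underside
- jug: clear plastic mug-shaped measuring jug, 96 mm dia, 110 mm tall. Bystander; origin at the centre of its underside
- peg_tub: grey open tub of clothes pegs, 150 x 110 mm, 75 mm tall. Bystander; origin at the centre of its underside
- food_tub: clear plastic food tub, empty, 160 x 120 mm, 60 mm tall. Bystander; origin at the centre of its underside
There are look-alikes about, which are no part of the job. What is shaped like the part that bears iron_handle but red is not meant.

How it is judged (in metres and radians):
On the way, in this order (a step that is already met when the one before it is completed fails the run):
1. the dial is on the blue drop while the iron still stands on its stand (value of joint dial between 0.45 and 0.75 rad and z of iron_sole in the frame of stand below 0.036 m and angle between iron_sole's own z axis and vertical below 0.1 rad), for 0.2 s.
2. the iron is lifted clear of the stand, held by the fingers, level (z of iron_sole in the frame of stand above 0.06 m and angle between iron_sole's own z axis and vertical below 0.2 rad and contact force between iron and the fingers above 1 N and contact force between iron and stand below 0.05 N), for 0.2 s.
At the end, for the whole second after the job is handed in: The gripper still holds the iron, which nothing else touches: soleplate's centre within 40 mm of the bowl's middle along each side of the bowl and 20 to 90 mm above the rim, level within 6 degrees, at rest; the dial is on the blue drop (0.45 to 0.75 rad) (value of joint dial between 0.45 and 0.75 rad and x of iron_sole in the frame of bowl_rim between -0.04 and 0.04 m and y of iron_sole in the frame of bowl_rim between -0.04 and 0.04 m and z of iron_sole in the frame of bowl_rim between 0.02 and 0.09 m and angle between iron_sole's own z axis and vertical below 0.105 rad and linear speed of iron below 0.02 m/s and angular speed of iron below 0.15 rad/s and contact force between iron and the fingers above 1 N and contact force between iron and stand below 0.05 N and contact force between iron and bowl below 0.05 N); the arm keeps its last pose, push and grip.
It fails at once if the iron touches the bowl (contact force between iron and bowl above 0.5 N).
It fails at once if the iron tips by more than 25 degrees (angle between iron_sole's own z axis and vertical above 0.44 rad).
It fails at once if the bowl is shifted by more than 30 mm (distance of bowl_rim from where it was at the start of the episode above 0.03 m).
It fails at once if a bystander is shifted by more than 30 mm (distance of any of spray_bottle, detergent, jug, peg_tub, food_tub from where it was at the start of the episode above 0.03 m).
It also fails if it takes over 58 s, if anything falls off the work surface, if the arm or the gripper's body presses on something with over 40 N, if the wrist force passes 120 N, or if a joint passes its speed limit or range.

## Robot

A 6-joint arm with a two-finger parallel gripper is mounted at the origin on the work surface. World frame = base frame: x ahead of the robot, y to its left, z up, the work surface at z = 0. Lengths are in mm, angles in rad, forces in N, time in s.
With the tool pointing down it reaches from about 275 to 750 mm from the base axis. Payload 10.2 kg.
Tool frame: the origin (TCP) lies at the very end of the fingers, on their centre line; the grasp point (between the pads) lies 19 mm behind it (ctrl.hold_point_z is the distance from the TCP to the grasp point, in mm); z points along the fingers, y is the direction in which the jaws open and shut (so a half turn about z gives the same grasp; the last joint's range is limited). The gripper opens to 85 mm and grips with 20 to 120 N. Pads are 22 mm wide; open, the fingers measure 114 mm over their backs; the gripper's body (76 mm by 85 mm) begins 54 mm behind the grasp point. The pads swing forward as they close: fully open they stand 13 mm farther back than shut.
Start: joints at [0.957, 0.313, 1.498, -0, 1.331, -0.223], TCP at [200, 485.418, 231.294] pointing down, gripper open.
Joint ranges: [-2.94, 2.94], [-0.97, 2.17], [0.19, 2.56], [-1.23, 4.37], [0.02, 3.11], [-2.88, 2.88]. Speed limits (rad/s): [2.39, 2.39, 3.01, 3.14, 3.14, 3.14].

## Interface

Orientations are given as a unit quaternion [w, x, y, z].
In Python, from rig import readout, cams, workorder, spotter, ctrl gives the robot as it stands.
- The arm moves only by the tool step_arm, never from a script. Its argument "plan" is text: rows parted by semicolons, each of 5 numbers parted by spaces: the shift along the tool's x, y, z in cm, then the turn about the tool's z in degrees, then the opening in per cent of the stroke, from 0 (shut) to 100 (fully open). In form: x y z twist gripper; .... A call has 1 to 10 rows; each row is the pose to reach, as a shift and turn from the pose commanded when the call began, along the tool's axes at that moment; what a row does not reach only later rows make up. A row lasts 1/10 s, in which the tool goes at most 50 mm and 8.59 degrees, less where a joint would pass 70% of its speed; a pose out of reach is approached as far as the arm can. A call with a gripper value outside its range is refused whole. The fingers move at their own pace and stop on an object; "grip_force" is the grip in N (left out, the last holds). Time passes only in rows, so rows that repeat a pose let the fingers close. It gives the time, the measured TCP pose, the force and the opening at its end, in the units of the state.
- readout.sense(): the state, without advancing time (a new reading comes with each control period).
- cams.capture(name): name is "scene" or "top" or "wrist"; returns (picture, depth): 420x560x3 uint8, red, green, blue; 420x560 float32, mm along the optical axis (not along the pixel's ray), 0 where there is no reading.
- cams.camera_info(name): a dict with "vfov" (degrees; the focal length in pixels is half the picture's height over the tangent of half this angle, whatever the lens; pixels are square), "cx", "cy" (the principal point, pixels), "rvec" (rotation vector, rad) and "tvec" (3), from world to camera coordinates, as OpenCV has them. Camera axes: x right, y down, z forward; pixel columns grow to the right and rows downward; lengths in mm; the calibration is good to about 2 mm. The wrist camera is an equidistant fisheye: a pixel r from the principal point sees the ray r / f radians off the axis. A picture is of the moment at which its call begins: read the wrist's pose just before it. camera_info takes no time and is no camera call; for the wrist camera it gives the pose at the moment of the call.
- workorder.finish_job(): hands the job in, once; it reports no verdict.
Trained networks look in the newest picture that a camera, given by its name, has taken for a name from the list of things; names that differ only in an ending like _2 or _b are one class to them, and where a whole thing is asked for, a point or a joint stands for the part that bears it (a point fixed in the world has none). Each returns a list of dicts, best first, with "conf" (0 to 1); they miss things now and then, are a little off and sometimes report something else, mostly with a low value. They report only what shows in the picture. A call takes as long as a camera call. They do not tell look-alikes from the thing itself.
- spotter.regions_of(camera, target): "pixels" (420x560 bool, what is visible of it) and "extent" ([centre column, centre row, width, height] in pixels, round what is visible of it).
The state is a dict: "time_s": time; "joints": joint angles; "dq": joint speeds; "tau": joint torques, N m; "eef_pos": TCP position; "ee_rot": TCP orientation; "force": force on the tool from outside, world axes, zero at the start; "wrist_torque": the same for the moment, N m; "grip_width": opening from 0.0 (shut) to 1.0 (fully open).
Only numpy, scipy, OpenCV 4.12 (cv2) and the standard library are available. Lean on these libraries where they do the work, as an engineer would, in place of code of your own. Each camera call takes 0.05 s, during which the arm holds its last target. There are 200 camera calls.

## Working session

There is one attempt and no reset: what is moved stays moved. The work goes in short steps, Python scripts to look and compute and a tool call to move; the robot and the scene stay as the last step left them, time stands still between calls to the robot, and variables do not carry over. Pictures are saved under pics/ and viewed, about 8 in all and at most 12, crops included, and the job is handed in when it is done.

Besides the shell and the picture viewer there is one more tool, called after ">>>" by a JSON object that holds its "op" and its "data", one argument or row to a line. step_arm: Moves the arm, as the interface text tells. Its arguments: {"type":"object","properties":{"plan":{"type":"string"},"grip_force":{"type":"number"}},"required":["plan"]}

```bash
mkdir -p pics; ls; cat > h.py <<'E'
import numpy as np, cv2
from scipy.spatial.transform import Rotation as R
from rig import readout, cams, workorder, spotter, ctrl
def snap(n):
    ci=cams.camera_info(n); p,d=cams.capture(n); return ci,p,d
def cloud(ci,d):
    """world xyz per pixel (pinhole cams)"""
    h,w=d.shape; f=h/2/np.tan(np.radians(ci['vfov'])/2)
    v,u=np.mgrid[:h,:w]
    c=np.stack([(u-ci['cx'])/f*d,(v-ci['cy'])/f*d,d],-1)
    M=R.from_rotvec(np.ravel(ci['rvec'])).as_matrix()
    return (c-np.ravel(ci['tvec']))@M
def save(n,p): cv2.imwrite('pics/'+n,cv2.cvtColor(p,cv2.COLOR_RGB2BGR))
E
python3 - <<'E'
from h import *
for n in ['scene','top']:
    ci,p,d=snap(n); print(n,ci); save(n+'0.png',p); X=cloud(ci,d); np.save(n+'.npy',X); np.save(n+'p.npy',p)
    for t in ['dial','stand','iron_handle','bowl_rim','spray_bottle','detergent','jug','peg_tub','food_tub']:
        for r in spotter.regions_of(n,t)[:3]:
            m=r['pixels']&(d>0)
            print(t,round(r['conf'],2),np.round(r['extent']),np.round(np.percentile(X[m],[2,50,98],axis=0)).tolist() if m.any() else '')
print(readout.sense())
E
```

```text
pics
scene {'vfov': 44.87023402579074, 'cx': 275.6259604893537, 'cy': 207.1495940916801, 'rvec': array([ 2.31256035,  0.63232363, -0.264271  ]), 'tvec': array([-452.3856565 , -104.91229064, 1928.2352252 ])}
dial 0.56 [156. 369.  78.  72.] [[428.0, -668.0, -3.0], [505.0, -596.0, 6.0], [598.0, -533.0, 60.0]]
dial 0.53 [290. 193.  12.  12.] [[474.0, 114.0, 46.0], [499.0, 132.0, 65.0], [520.0, 149.0, 90.0]]
stand 0.79 [307. 191. 106.  82.] [[400.0, 74.0, 9.0], [550.0, 155.0, 44.0], [663.0, 371.0, 76.0]]
iron_handle 0.78 [248. 140.  45.  46.] [[81.0, 249.0, -3.0], [216.0, 288.0, 62.0], [302.0, 407.0, 132.0]]
iron_handle 0.65 [319. 162.  53.  41.] [[450.0, 258.0, 34.0], [532.0, 292.0, 94.0], [619.0, 334.0, 161.0]]
bowl_rim 0.91 [230. 285. 136. 119.] [[353.0, -422.0, -2.0], [517.0, -252.0, 7.0], [705.0, -118.0, 91.0]]
spray_bottle 0.68 [345. 240.  32.  54.] [[730.0, -26.0, 3.0], [778.0, -13.0, 141.0], [809.0, 44.0, 202.0]]
spray_bottle 0.65 [324. 278.  26.  52.] [[744.0, -183.0, 14.0], [792.0, -162.0, 118.0], [822.0, -137.0, 195.0]]
detergent 0.96 [344. 239.  28.  58.] [[737.0, -26.0, 15.0]
[... 2402 characters left out ...]
63.0]]
{'time_s': 1.0, 'joints': array([ 9.56611172e-01,  3.12910971e-01,  1.49772783e+00, -2.50595876e-05,
        1.33096742e+00, -2.23407462e-01]), 'dq': array([-2.04420785e-03,  1.75718152e-03,  4.87953500e-05, -1.69362918e-03,
        1.51597542e-03,  2.76418156e-03]), 'tau': array([ 9.53651797e-04, -4.12166834e+01, -2.59893018e+01, -1.50895989e-04,
        5.01645063e-04, -1.09996031e-05]), 'eef_pos': array([199.99866269, 485.41533103, 231.27806986]), 'ee_rot': array([ 8.36087940e-06,  1.94145078e-01,  9.80972828e-01, -1.11464541e-05]), 'force': array([0.98195876, 0.53465389, 0.16996172]), 'wrist_torque': array([-0.00502209,  0.05733369, -0.01100381]), 'grip_width': 0.9987412555753696}
```

```bash
python3 - <<'E'
from h import *
p=np.load('topp.npy');X=np.load('top.npy'); q=np.load('scenep.npy'); Y=np.load('scene.npy')
a=cv2.resize(p[165:265,150:300],None,fx=5,fy=5,interpolation=cv2.INTER_CUBIC)[:,:800]
save('topcrop.png',a)
save('both.png',np.vstack([cv2.resize(p,(400,300)),cv2.resize(q,(400,300))]))
# stand top surface & orientation from both clouds
for N,Z in(('top',X),('scene',Y)):
    P=Z.reshape(-1,3)
    roi=(P[:,0]>370)&(P[:,0]<690)&(P[:,1]>50)&(P[:,1]<430)
    con=P[roi&(abs(P[:,2]-50)<4)]
    print(N,'console',len(con),np.round(con.min(0)),np.round(con.max(0)),cv2.minAreaRect(con[:,:2].astype(np.float32)), con[:,2].mean())
    hi=P[roi&(P[:,2]>152)]; print('handle',len(hi),np.round(np.median(hi,0)),cv2.minAreaRect(hi[:,:2].astype(np.float32)),hi[:,2].max())
    di=P[roi&(P[:,1]<190)&(P[:,2]>80)]; print('dial',len(di),np.round(np.mean(di,0)),cv2.minAreaRect(di[:,:2].astype(np.float32)),di[:,2].max())
    b=P[(P[:,0]>300)&(P[:,0]<750)&(P[:,1]<-80)&(P[:,1]>-460)&(abs(P[:,2]-90)<6)]
    print('rim',len(b),cv2.minAreaRect(b[:,:2].astype(np.float32)),np.median(b[:,2]))
E
```

```text
top console 1865 [391.  82.  46.] [647. 373.  54.] ((518.6831665039062, 227.0830078125), (255.20823669433594, 291.4979553222656), 0.5146259665489197) 49.42698055366876
handle 332 [518. 312. 159.] ((523.163818359375, 312.2837219238281), (141.91087341308594, 27.724803924560547), 0.4971787929534912) 166.76665206346115
dial 55 [493. 142.  87.] ((493.66339111328125, 142.202880859375), (14.190903663635254, 46.240779876708984), 74.87523651123047) 93.60138461816189
rim 913 ((534.7645263671875, -258.67816162109375), (320.8045959472656, 379.1164245605469), 79.16790008544922) 88.02366888827936
scene console 1358 [395.  73.  46.] [654. 345.  54.] ((523.9830322265625, 210.06541442871094), (257.02105712890625, 272.99139404296875), 0.8929356932640076) 49.434907548435575
handle 213 [531. 305. 158.] ((486.8883056640625, 280.9867858886719), (222.3651123046875, 99.0483169555664), 31.154096603393555) 694.2135651158003
dial 50 [498. 137.  97.] ((467.18304443359375, 150.19088745117188), (20.611406326293945, 115.4203109741211), 68.3215103149414) 694.2135651158003
rim 1114 ((531.03857421875, -272.1294860839844), (301.27008056640625, 371.8791809082031), 78.98145294189453) 88.05753297885659
```

View pics/topcrop.png

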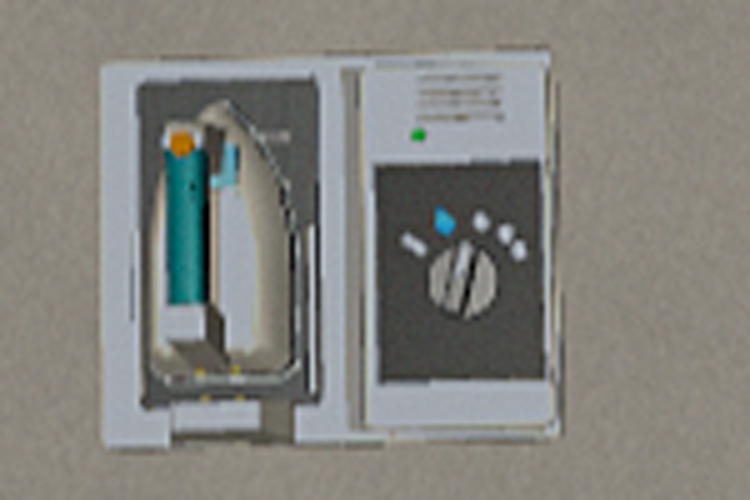

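View pics/both.png

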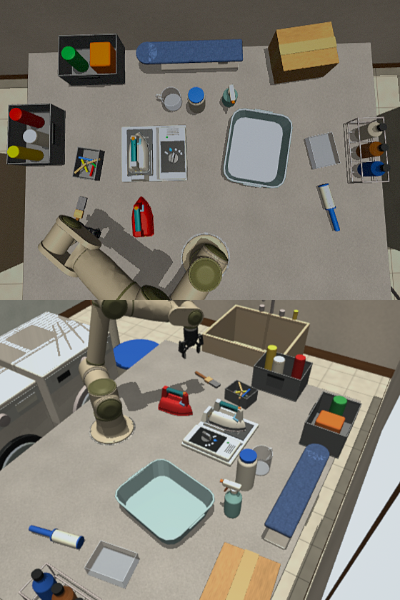

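The top crop shows the dial at (462,283) with its bar pointing at one dot (mark at 481,220). The drop is at (445,221), about 34° counter-clockwise. The white iron with the teal handle is on the stand, nose up in the image (+x). The red look-alike is nearer the robot. Next I'll move above the dial.

>>> {"op": "step_arm", "data": {
  "plan": "-40.2 -20.6 0 -7.3 50;-40.2 -20.6 0 -7.3 50;-40.2 -20.6 0 -7.3 50;-40.2 -20.6 0 -7.3 50;-40.2 -20.6 0 -7.3 50;-40.2 -20.6 0 -7.3 50;-40.2 -20.6 0 -7.3 50;-40.2 -20.6 0 -7.3 50;-40.2 -20.6 0 -7.3 50;-40.2 -20.6 0 -7.3 50"
}}

```text
time_s: 2.0
eef_pos: [495.9, 137.8, 230.8]
ee_rot: [0.0, 0.134, 0.991, -0.0]
force: [-0.6, -0.7, -0.2]
grip_width: 0.502
```

```bash
python3 - <<'E'
from h import *
s=readout.sense(); print(s['eef_pos'],s['ee_rot'],s['time_s'],R.from_quat(s['ee_rot'],scalar_first=True).as_matrix()[:,0])
ci,p,d=snap('wrist'); print(ci); save('w1.png',p); 
f=210/np.tan(np.radians(ci['vfov'])/2)
def fish(ci,d):
    v,u=np.mgrid[:420,:560]; a=u-ci['cx'];b=v-ci['cy']; r=np.hypot(a,b)+1e-9; t=np.tan(np.minimum(r/f,1.5))
    c=np.stack([a/r*t*d,b/r*t*d,d],-1)
    return (c-np.ravel(ci['tvec']))@R.from_rotvec(np.ravel(ci['rvec'])).as_matrix()
X=fish(ci,d); np.save('w1.npy',X); P=X.reshape(-1,3); ok=(d.ravel()>0)
roi=ok&(P[:,0]>370)&(P[:,0]<690)&(P[:,1]>50)&(P[:,1]<430)
di=P[roi&(P[:,2]>83)&(P[:,2]<95)&(np.hypot(P[:,0]-494,P[:,1]-142)<35)]
print('dial',len(di),di.mean(0),cv2.minAreaRect(di[:,:2].astype(np.float32)))
q=np.load('topp.npy');XT=np.load('top.npy')
for n,Z,c in(('w',X,p),('t',XT,q)):
    hsv=cv2.cvtColor(c,cv2.COLOR_RGB2HSV)
    m=(Z[...,2]>145)&(Z[...,2]<175)&(Z[...,0]>400)&(Z[...,0]<650)&(Z[...,1]>260)&(Z[...,1]<360)
    for nm,k in(('all',m),('teal',m&(hsv[...,0]>75)&(hsv[...,0]<100)&(hsv[...,1]>90))):
        h=Z[k]
        if len(h)>5: print(n,nm,len(h),np.round(np.percentile(h,[2,50,98],axis=0)).tolist(),cv2.minAreaRect(h[:,:2].astype(np.float32)))
b=XT.reshape(-1,3); b=b[(b[:,0]>300)&(b[:,0]<720)&(b[:,1]<-95)&(b[:,1]>-440)&(abs(b[:,2]-90)<3)]
print(cv2.minAreaRect(b[:,:2].astype(np.float32)))
E
```

```text
[495.85609787 137.80887799 230.84758009] [ 2.33832362e-04  1.33904981e-01  9.90994052e-01 -4.36043207e-04] 2.0 [-9.64138803e-01  2.65397875e-01 -5.80229674e-04]
{'vfov': 65.70646984690485, 'cx': 282.85437198552154, 'cy': 205.7468656532821, 'rvec': array([-2.28712692, -1.74354247, -0.2770131 ]), 'tvec': array([-264.2454242 , -459.66430399,  243.82265637])}
dial 756 [490.59602881 142.11655398  89.35854972] ((491.9246520996094, 141.4976043701172), (13.652931213378906, 47.25428009033203), 75.06180572509766)
w all 5287 [[450.0, 299.0, 146.0], [508.0, 306.0, 161.0], [584.0, 324.0, 164.0]] ((522.1000366210938, 312.5148010253906), (28.021387100219727, 148.29006958007812), 89.93763732910156)
w teal 3122 [[477.0, 300.0, 147.0], [519.0, 307.0, 161.0], [572.0, 322.0, 163.0]] ((525.6029663085938, 310.82257080078125), (102.38644409179688, 24.827861785888672), 0.3748632073402405)
t all 391 [[452.0, 299.0, 147.0], [521.0, 311.0, 158.0], [591.0, 325.0, 164.0]] ((522.670166015625, 312.8668518066406), (28.36117172241211, 146.21334838867188), 89.65060424804688)
t teal 240 [[475.0, 301.0, 151.0], [524.0, 311.0, 158.0], [571.0, 325.0, 165.0]] ((524.6451416015625, 312.58526611328125), (26.4344482421875, 99.45695495605469), 89.67198944091797)
((528.0340576171875, -268.14581298828125), (298.753173828125, 369.27337646484375), 78.79502868652344)
```

View pics/w1.png

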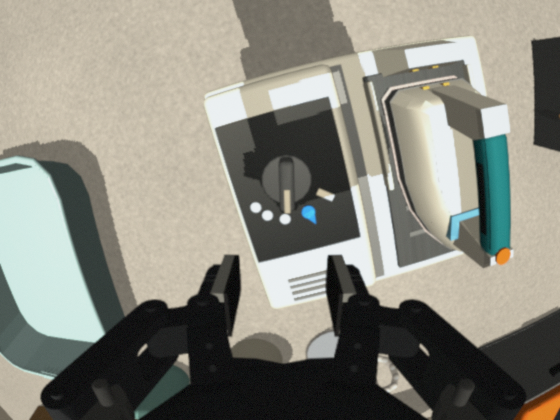

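The wrist view confirms the dial points at one dot: the white line is at (287,205), the dot at (285,218) and the drop at (309,214). Descending to grip the bar.

>>> {"op": "step_arm", "data": {
  "plan": "0.1 0 0 0 50;0.1 0 4 0 50;0.1 0 8 0 50;0.1 0 12 0 50;0.1 0 14.5 0 50;0.1 0 16 0 50;0.1 0 16.5 0 50;0.1 0 16.5 0 50;0.1 0 16.5 0 0;0.1 0 16.5 0 0",
  "grip_force": 40
}}

```text
time_s: 3.05
eef_pos: [492.6, 142.3, 67.3]
ee_rot: [0.001, 0.131, 0.991, 0.0]
force: [-3.0, -8.7, 5.3]
grip_width: 0.17
```

>>> {"op": "step_arm", "data": {
  "plan": "0 0 0 0 0;0 0 0 0 0;0 0 0 0 0"
}}

```text
time_s: 3.35
eef_pos: [492.5, 142.0, 67.5]
ee_rot: [0.001, 0.131, 0.991, 0.0]
force: [-1.9, -2.3, 5.2]
grip_width: 0.154
```

>>> {"op": "step_arm", "data": {
  "plan": "0 0 0 -5 0;0 0 0 -11 0;0 0 0 -17 0;0 0 0 -23 0;0 0 0 -29 0;0 0 0 -34 0;0 0 0 -34 0;0 0 0 -34 0;0 0 0 -34 0"
}}

```text
time_s: 4.25
eef_pos: [492.5, 141.7, 67.5]
ee_rot: [0.0, -0.164, 0.986, -0.0]
force: [-2.4, -4.1, 6.7]
grip_width: 0.153
```

>>> {"op": "step_arm", "data": {
  "plan": "0 0 0 0 50;0 0 0 0 50;0 0 0 0 50;0 0 -2 0 50;0 0 -6 0 50;0 0 -11 0 50;0 0 -16 0 50;0 0 -16 0 50;0 0 -16 0 50"
}}

```text
time_s: 5.15
eef_pos: [492.4, 142.2, 226.8]
ee_rot: [0.001, -0.164, 0.986, -0.0]
force: [-0.7, -0.1, -1.4]
grip_width: 0.501
```

```bash
cat >> h.py <<'E'
def fish(ci,d):
    f=210/np.tan(np.radians(ci['vfov'])/2)
    v,u=np.mgrid[:420,:560]; a=u-ci['cx'];b=v-ci['cy']; r=np.hypot(a,b)+1e-9; t=np.tan(np.minimum(r/f,1.5))
    c=np.stack([a/r*t*d,b/r*t*d,d],-1)
    return (c-np.ravel(ci['tvec']))@R.from_rotvec(np.ravel(ci['rvec'])).as_matrix()
def tool():
    s=readout.sense(); print('tcp',np.round(s['eef_pos'],1),'x',np.round(R.from_quat(s['ee_rot'],scalar_first=True).as_matrix()[:,0],4),'F',np.round(s['force'],1),'t',s['time_s'],'g',s['grip_width'])
E
python3 - <<'E'
from h import *
tool(); ci,p,d=snap('wrist'); save('w2.png',p); X=fish(ci,d); P=X[d>0]
di=P[(P[:,2]>83)&(P[:,2]<95)&(np.hypot(P[:,0]-492,P[:,1]-142)<35)]
print('dial',len(di),di.mean(0),cv2.minAreaRect(di[:,:2].astype(np.float32)))
E
```

```text
tcp [492.4 142.2 226.8] x [-0.946  -0.3242 -0.0017] F [-0.7 -0.1 -1.4] t 5.15 g 0.5010051724977319
dial 781 [490.59433905 141.27131889  89.2441671 ] ((492.03704833984375, 141.74838256835938), (48.457759857177734, 14.006206512451172), 17.178232192993164)
```

View pics/w2.png

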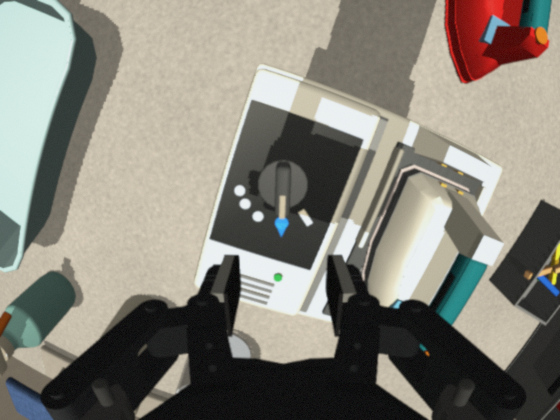

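The dial now reads about +17.2°, on the blue drop: the white line at (282,210) meets the drop at (281,227). Next is the iron's handle.

>>> {"op": "step_arm", "data": {
  "plan": "-4.3 7.5 0 8 85;-8.6 15.05 0 16 85;-8.6 15.05 0 18.5 85;-8.6 15.05 0 18.5 85;-8.6 15.05 0 18.5 85;-8.6 15.05 0 18.5 85;-8.6 15.05 0 18.5 85"
}}

```text
time_s: 5.9
eef_pos: [524.7, 311.3, 225.4]
ee_rot: [-0.001, -0.003, 1.0, -0.0]
force: [-0.2, -0.9, -0.0]
grip_width: 0.852
```

```bash
python3 - <<'E'
from h import *
tool(); ci,p,d=snap('wrist'); save('w3.png',p); X=fish(ci,d); hsv=cv2.cvtColor(p,cv2.COLOR_RGB2HSV)
m=(d>0)&(X[...,2]>140)&(X[...,2]<175)&(X[...,0]>400)&(X[...,0]<650)&(X[...,1]>260)&(X[...,1]<360)
for k in(m,m&(hsv[...,0]>75)&(hsv[...,0]<100)&(hsv[...,1]>90)):
    if k.sum()>10: h=X[k]; print(len(h),np.round(np.percentile(h,[2,50,98],axis=0)).tolist(),cv2.minAreaRect(h[:,:2].astype(np.float32)))
E
```

```text
tcp [524.7 311.3 225.4] x [-1.     -0.0062  0.0016] F [-0.2 -0.9 -0. ] t 5.9 g 0.8520864211285828
7224 [[449.0, 301.0, 150.0], [508.0, 313.0, 162.0], [583.0, 326.0, 165.0]] ((519.0130615234375, 312.8988342285156), (26.916685104370117, 143.45042419433594), 89.86954498291016)
4689 [[476.0, 301.0, 156.0], [520.0, 313.0, 161.0], [571.0, 325.0, 163.0]] ((526.00927734375, 312.3243103027344), (102.40190887451172, 26.70063018798828), 0.911087155342102)
```

View pics/w3.png

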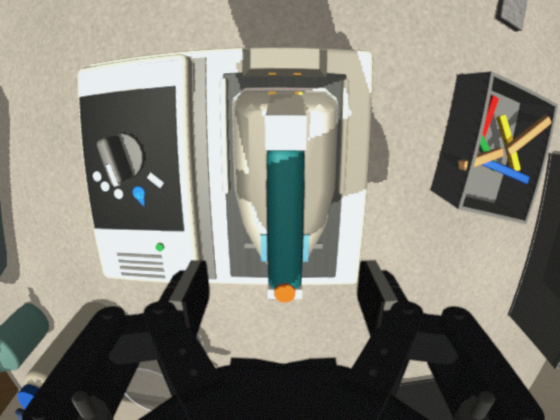

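The handle is centred between the fingers, teal grip at (285,150–285), and the fingers straddle it evenly. Descending to grasp.

>>> {"op": "step_arm", "data": {
  "plan": "0 0.05 3 0 85;0 0.05 6 0 85;0 0.05 8.5 0 85;0 0.05 9.9 0 85;0 0.05 9.9 0 85;0 0.05 9.9 0 0;0 0.05 9.9 0 0;0 0.05 9.9 0 0;0 0.05 9.9 0 0;0 0.05 9.9 0 0",
  "grip_force": 80
}}

```text
time_s: 6.95
eef_pos: [525.3, 312.7, 128.5]
ee_rot: [0.001, -0.004, 1.0, 0.0]
force: [-1.0, -3.2, 5.3]
grip_width: 0.294
```

>>> {"op": "step_arm", "data": {
  "plan": "0 0 0 0 0;0 0 0 0 0;0 0 -1 0 0;0 0 -2 0 0;0 0 -3 0 0;0 0 -4 0 0;0 0 -4 0 0;0 0 -4 0 0"
}}

```text
time_s: 7.75
eef_pos: [524.7, 312.8, 167.2]
ee_rot: [-0.0, -0.004, 1.0, -0.0]
force: [-0.3, -1.0, -8.0]
grip_width: 0.288
```

```bash
python3 - <<'E'
from h import *
tool(); ci,p,d=snap('scene'); save('s4.png',cv2.resize(p[80:280,200:440],None,fx=3,fy=3)); print(readout.sense()['wrist_torque'])
E
```

```text
tcp [524.7 312.8 167.2] x [-1.0e+00 -7.2e-03  1.0e-04] F [-0.3 -1.  -8. ] t 7.75 g 0.28841240381538946
[-0.04519353  0.03505044 -0.00315688]
```

View pics/s4.png

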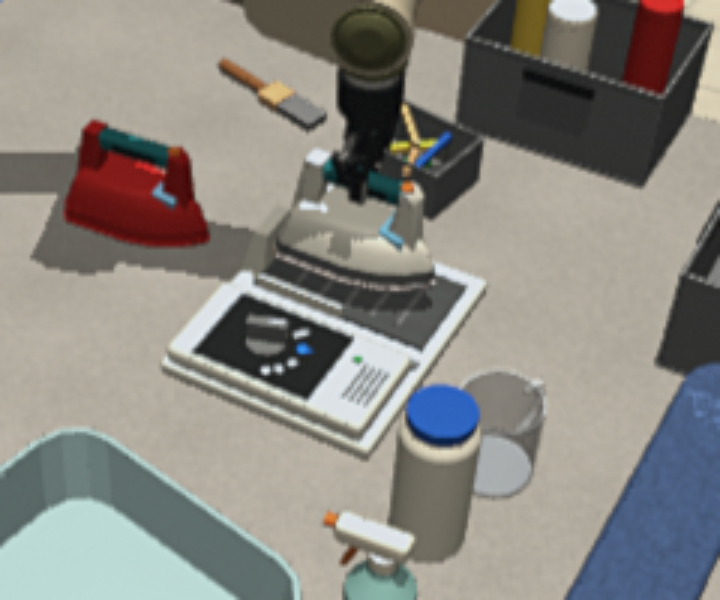

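The iron hangs level above the stand, the dial still points at the drop at (305,348), and the wrist torque is about zero. Raising it further, then carrying it across.

>>> {"op": "step_arm", "data": {
  "plan": "0 0 -1 0 0;0 0 -2.5 0 0;0 0 -4.5 0 0;0 0 -6.5 0 0;0 0 -7.6 0 0;0 0 -7.6 0 0;0 0 -7.6 0 0"
}}

```text
time_s: 8.5
eef_pos: [524.6, 312.7, 242.4]
ee_rot: [-0.001, -0.004, 1.0, -0.0]
force: [-0.1, -0.2, -8.2]
grip_width: 0.292
```

>>> {"op": "step_arm", "data": {
  "plan": "0 -0.5 0 0 0;0 -1.5 0 0 0;0 -3 0 0 0;0 -5.5 0 0 0;0 -8.5 0 0 0;0 -11.5 0 0 0;0 -14.5 0 0 0;0 -17.5 0 0 0;0 -20.5 0 0 0;0 -23.5 0 0 0"
}}

```text
time_s: 9.5
eef_pos: [526.0, 75.5, 243.3]
ee_rot: [0.0, -0.003, 1.0, -0.0]
force: [-0.4, 0.6, -6.9]
grip_width: 0.293
```

>>> {"op": "step_arm", "data": {
  "plan": "0 -3 0 0 0;0 -6 0 0 0;0 -9 0 0 0;0 -12 0 0 0;0 -15 0 0 0;0 -17.5 0 0 0;0 -20 0 0 0;0 -22 0 0 0;0 -23.5 0 0 0;0 -24.5 0 0 0"
}}

```text
time_s: 10.5
eef_pos: [527.7, -168.6, 243.2]
ee_rot: [-0.0, -0.003, 1.0, -0.0]
force: [0.1, 1.2, -8.4]
grip_width: 0.288
```

```bash
python3 - <<'E'
from h import *
tool(); ci,p,d=snap('scene'); save('s5.png',cv2.resize(p,None,fx=1.4,fy=1.4))
X=cloud(ci,d).reshape(-1,3); b=X[(X[:,0]>300)&(X[:,0]<720)&(X[:,1]<-95)&(X[:,1]>-440)&(abs(X[:,2]-90)<3)]
print(cv2.minAreaRect(b[:,:2].astype(np.float32)))
E
```

```text
tcp [ 527.7 -168.6  243.2] x [-1.0e+00 -5.9e-03  2.0e-04] F [ 0.1  1.2 -8.4] t 10.5 g 0.2884409293134262
((531.1411743164062, -275.42791748046875), (298.8759765625, 370.02984619140625), 80.7525634765625)
```

View pics/s5.png

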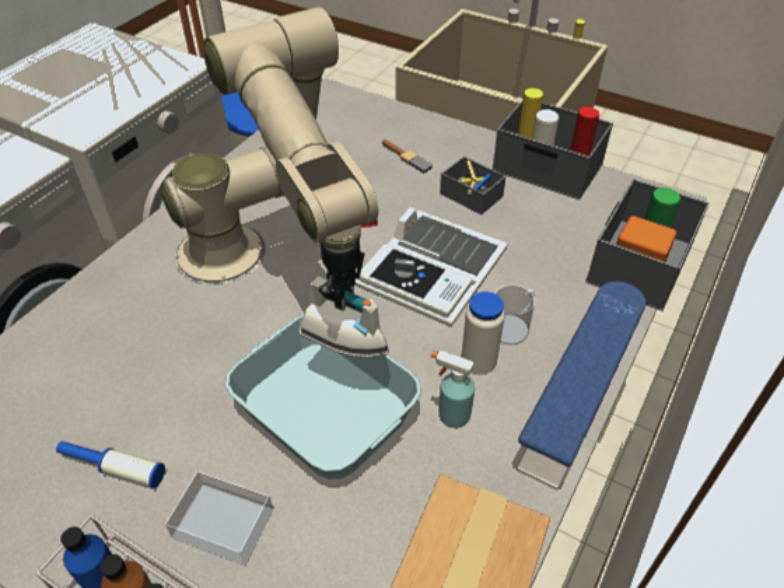

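The iron is level above the bowl's near edge, with everything else in place. The last 10 cm go to the middle of the bowl, then it settles.

>>> {"op": "step_arm", "data": {
  "plan": "0 -1.5 0 0 0;0 -3.5 0 0 0;0 -6 0 0 0;0 -8 0 0 0;0 -9.4 0 0 0;0 -10.1 0 0 0;0 -10.1 0 0 0;0 -10.1 0 0 0;0 -10.1 0 0 0;0 -10.1 0 0 0"
}}

```text
time_s: 11.55
eef_pos: [529.1, -267.5, 243.5]
ee_rot: [0.0, -0.004, 1.0, 0.0]
force: [-0.2, 0.9, -8.0]
grip_width: 0.293
```

>>> {"op": "step_arm", "data": {
  "plan": "0 0 0 0 0;0 0 0 0 0;0 0 0 0 0;0 0 0 0 0;0 0 0 0 0"
}}

```text
time_s: 12.05
eef_pos: [529.0, -268.2, 243.3]
ee_rot: [-0.0, -0.004, 1.0, -0.0]
force: [-0.6, -0.0, -8.0]
grip_width: 0.296
```

```bash
python3 - <<'E'
from h import *
tool(); ci,p,d=snap('scene'); X=cloud(ci,d); c2,p2,d2=snap('top'); Y=cloud(c2,d2)
save('s6.png',np.hstack([cv2.resize(p[180:360,140:340],(400,360)),cv2.resize(p2[130:290,180:420],(400,360))]))
T=Y.reshape(-1,3)
di=T[(T[:,2]>80)&(T[:,2]<95)&(np.hypot(T[:,0]-492,T[:,1]-142)<35)]
print('dial',len(di),cv2.minAreaRect(di[:,:2].astype(np.float32)))
for Z in(X,Y):
    P=Z.reshape(-1,3); b=P[(P[:,0]>300)&(P[:,0]<720)&(P[:,1]<-95)&(P[:,1]>-440)&(abs(P[:,2]-90)<3)]
    print('bowl',cv2.minAreaRect(b[:,:2].astype(np.float32)))
    k=P[(abs(P[:,0]-528)<130)&(abs(P[:,1]+270)<80)&(P[:,2]>110)&(P[:,2]<200)]
    print('iron',len(k),np.percentile(k,[1,50,99],axis=0).round())
E
```

```text
tcp [ 529.  -268.2  243.3] x [-1.     -0.0071  0.    ] F [-0.6 -0.  -8. ] t 12.05 g 0.2961553567213947
dial 57 ((493.26239013671875, 142.6110076904297), (48.318180084228516, 14.107359886169434), 19.02458381652832)
bowl ((531.8594970703125, -273.1419677734375), (300.4644470214844, 369.0737609863281), 78.6878662109375)
iron 987 [[ 444. -323.  144.]
 [ 557. -311.  175.]
 [ 631. -263.  199.]]
bowl ((530.5689697265625, -268.5860900878906), (298.7091979980469, 363.22119140625), 78.8519058227539)
iron 124 [[ 487. -317.  146.]
 [ 584. -239.  176.]
 [ 628. -219.  200.]]
```

View pics/s6.png

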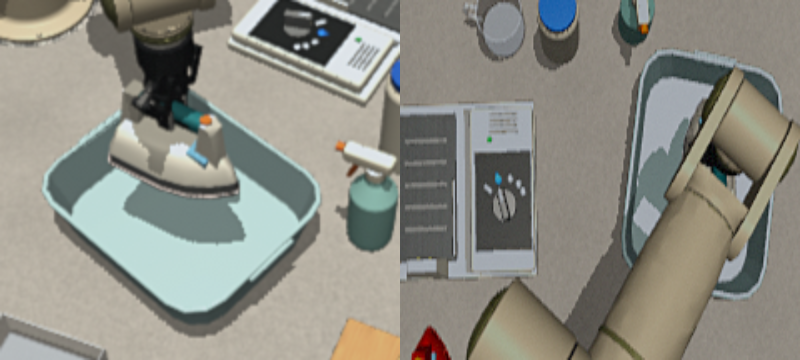

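```bash
python3 -c "
from h import *
print(workorder.finish_job())"
```

```text
the job is handed in; nothing more can be done
None
```

I turned the dial from one dot to the blue drop with the iron still on its stand. Then I lifted the iron straight up, carried it level over the middle of the bowl and handed the job in at about 12 s. The hand-in gave no verdict.

| Last check | Result |
|---|---|
| Dial | Bar at about 17–19° from the stand's axis; the blue drop is at about 17–18°. The pictures show it pointing at the drop. |
| Gripper position | (529, −268) mm. |
| Bowl's middle | (531, −269) mm from the top camera and (532, −273) mm from the scene camera. Either way, within about 6 mm of the gripper along x and y. |
| Height | Soleplate about 54 mm above the rim. |
| Iron | Held steadily with a near-constant 8 N load. It looks level in the picture, and the wrist moment was about zero just after lift-off. |
| Bowl and bystanders | The bowl has not shifted by more than the measuring error. The other things looked undisturbed in the pictures, but I did not measure them again. |

No check failed. The two cameras disagreed slightly on the bowl's middle, by about 5 mm, well inside the 40 mm allowed.

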